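# Park the press roller in its sloped gutter

## Task

With a fingertip, push the white roller up the sloped green gutter, over the thin ridge near the top, until it rests against the end stop and stays there. Then push the keeper bar by its upright pin all the way round until it lies straight across the gutter behind the roller. Nothing is to be gripped or lifted - the roller stays rolling in the gutter - and the tin, the jar and the hammer are left alone.

Things in the scene. Friction and masses are not known exactly. Their poses are not given: they have to be found in the camera images.
- gutter: Fixed green U-channel, 340 mm long, 68 mm wide inside, 80 outside, on wooden feet. Origin on the bench under its middle; x is level and points uphill along it, y across (left when looking uphill), z up. The floor rises 8 degrees: its height above the bench = 36 mm + 0.1405 x. Side walls stand 22 mm above the floor.
- ridge (a point): Middle of the top of a half-round steel ridge, 4 mm high, across the gutter's floor; gutter x = 105 mm. A roller parked between ridge and end stop has its centre at gutter x = 118 to 120 mm, y = 0, 83 mm above the bench, with 2 mm of play. Short of the ridge it rolls back down.
- end_stop (a point): Middle of the face of the steel plate that closes the gutter's upper end, 30 mm above the floor; the plate rises 40 mm above the floor.
- low_rod (a point): Middle of the top of the round steel rod (12 mm diameter) on the floor at the gutter's low end, 12 mm above the floor, which keeps the roller in; gutter x = -152 mm. Fingers pass over it to reach behind the roller.
- roller: Loose white hard-plastic roller, smooth (friction about 0.3), a cylinder 60 mm in diameter and 62 mm long with small steel discs in its ends, about 0.25 kg. Origin at its centre; its y axis is the roller's axis, across the gutter; x and z turn as it rolls. It starts at the bottom against the low rod, centre at gutter x = -128 mm.
- keeper (a joint): Keeper angle, rad: flat steel bar, 12 mm wide, 8 thick (26 to 34 mm above the floor's plane), 100 long, pivoted on a lug outside the right wall (looking uphill), axis square to the floor. 0 = shut, straight across, hard limit; grows counter-clockwise from above; 1.57 points downhill beside the gutter, 2.6 outwards. Stiff: about 1 N at the pin moves it, and it stays.
- keeper_pin (a point): Middle of the upright black pin near the keeper's free end: 14 mm diameter, 32 mm tall (34 to 66 mm above the plane of the gutter's floor), 85 mm from the pivot axis; 16 mm above the bar's top. To shut the keeper the pin swings clockwise seen from above, passing downhill of the pivot and over the gutter.
- keeper_pivot (a point): Point on the pivot axis at the top face of the keeper bar; in the gutter's frame at x = 74 mm, y = -52 mm, 81 mm above the bench.
- tin: Bystander: plain metal tin, 76 mm diameter, 85 mm tall, standing beyond the low half of the gutter. Origin at the centre of its underside.
- hammer: Bystander: hammer lying on the bench past the gutter's upper end. Origin under its middle.
- jar: Bystander: amber glass jar with a black cap, 64 mm diameter, 50 mm tall, beyond the upper half of the gutter, on the keeper's side. Origin at the centre of its underside.
Things that resemble listed ones, but are neither listed nor needed, are in the scene too. Leave any pink or turquoise look-alike of the roller alone.

How it is judged:
On the way, in this order (a step that is already met when the one before it is completed fails the run):
1. the roller lies past the ridge against the end stop, the keeper still open (x of roller in the frame of gutter between 0.114 and 0.1235 m and z of roller in the frame of gutter between 0.078 and 0.088 m and y of roller in the frame of gutter between -0.01 and 0.01 m and angle between the y axis of roller and the y axis of gutter, either way round below 0.15 rad and value of joint keeper above 1 rad), for 0.2 s.
2. the keeper is swung closed across the gutter behind the roller (value of joint keeper below 0.15 rad and x of roller in the frame of gutter between 0.114 and 0.1235 m and z of roller in the frame of gutter between 0.078 and 0.088 m and y of roller in the frame of gutter between -0.01 and 0.01 m and angle between the y axis of roller and the y axis of gutter, either way round below 0.15 rad), for 0.2 s.
At the end, for the whole second after the job is handed in: The roller rests between the ridge and the end stop (centre within about 4 mm of its parked place along the gutter, within 10 mm across it, its axis within 0.15 rad of square) and the keeper is closed to within 0.15 rad of straight across (all of step 2 and linear speed of roller below 0.02 m/s); the robot touches nothing.
It fails at once if the roller is lifted off the gutter (by more than about 12 to 20 mm) ((x of roller in the frame of gutter below -0.065 m and z of roller in the frame of gutter above 0.0692 m) or (x of roller in the frame of gutter below 0 m and z of roller in the frame of gutter above 0.0783 m) or (x of roller in the frame of gutter below 0.065 m and z of roller in the frame of gutter above 0.0874 m) or z of roller in the frame of gutter above 0.096 m).
It fails at once if the roller leaves the gutter sideways (y of roller in the frame of gutter above 0.03 m or y of roller in the frame of gutter below -0.03 m).
It fails at once if the tin is moved by over 25 mm or tipped (distance of tin from where it was at the start of the episode above 0.025 m or angle between tin's own z axis and vertical above 0.3 rad).
It fails at once if the jar is moved by over 25 mm or tipped (distance of jar from where it was at the start of the episode above 0.025 m or angle between jar's own z axis and vertical above 0.3 rad).
It fails at once if the hammer is moved by over 25 mm (distance of hammer from where it was at the start of the episode above 0.025 m).
It also fails if it takes over 64 s, if anything falls off the work surface, if the arm or the gripper's body presses on something with over 40 N, if the wrist force passes 120 N, or if a joint passes its speed limit or range.

## Robot

A 6-joint arm with a two-finger parallel gripper is mounted at the origin on the work surface. World frame = base frame: x ahead of the robot, y to its left, z up, the work surface at z = 0. Lengths are in m, angles in rad, forces in N, time in s.
With the tool pointing down it reaches from about 0.35 to 0.975 m from the base axis. Payload 7.1 kg.
Tool frame: the origin (TCP) lies between the finger pads; the fingertips stand 19 mm ahead of it and the grasp point (between the pads) is the TCP; z points along the fingers, y is the direction in which the jaws open and shut (so a half turn about z gives the same grasp; the last joint's range is limited). The gripper opens to 88 mm and grips with 3 to 60 N. Pads are 20 mm wide; open, the fingers measure 115 mm over their backs; the gripper's body (75 mm by 178 mm) begins 61 mm behind the grasp point.
Start: joints at [1.258, 0.423, 1.63, -0, 1.089, -0.019], TCP at [0.181, 0.598, 0.21] pointing down, gripper open.
Joint ranges: [-3, 3], [-0.9, 2.11], [0.09, 2.58], [-1.31, 4.45], [0.11, 2.69], [-2.54, 2.54]. Speed limits (rad/s): [2.39, 2.39, 3.01, 3.14, 3.14, 3.14].

## Interface

Orientations are given as a unit quaternion [w, x, y, z].
In Python, from workcell import manip, camera, get_calibration, outline_of gives the robot as it stands.
- The arm moves only by the tool arm_command, never from a script. Its argument "rows" is a list of rows, each a list of 2 entries, a list of its own where there are three numbers: the shift along the tool's x, y, z in cm, then the turn about the tool's z in rad. A call has 1 to 20 rows; each row shifts and turns the commanded pose from where the row before left it, along the tool's axes as they then stand; what a row does not reach is not made up. A row lasts 1/8 s, in which the tool goes at most 62.5 mm and 10.7 degrees, less where a joint would pass 70% of its speed; a pose out of reach is approached as far as the arm can. A call with a gripper value outside its range is refused whole. "jaw" is the opening, from 0 (shut) to 1 (fully open), set as the call begins (left out, the last holds). The fingers move at their own pace and stop on an object; the grip force is fixed at half the most. Time passes only in rows, so rows that do not move let the fingers close. It gives the time, the measured TCP pose, the force and the opening at its end, in the units of the state.
- manip.sense(): the state, without advancing time (a new reading comes with each control period).
- camera(name): name is "scene" or "top" or "wrist"; returns (picture, depth): 400x640x3 uint8, red, green, blue; 400x640 float32, m along the optical axis (not along the pixel's ray), 0 where there is no reading.
- get_calibration(name): a dict with "mtx" (3x3 intrinsics, pixels), "origin" and "rotation" of the camera in the world. Camera axes: x right, y down, z forward; pixel columns grow to the right and rows downward; lengths in m; the calibration is good to about 2 mm. A picture is of the moment at which its call begins: read the wrist's pose just before it. get_calibration takes no time and is no camera call; for the wrist camera it gives the pose at the moment of the call.
- manip.job_done(): hands the job in, once; it reports no verdict.
Trained networks look in the newest picture that a camera, given by its name, has taken for a name from the list of things; names that differ only in an ending like _2 or _b are one class to them, and where a whole thing is asked for, a point or a joint stands for the part that bears it (a point fixed in the world has none). Each returns a list of dicts, best first, with "confidence" (0 to 1); they miss things now and then, are a little off and sometimes report something else, mostly with a low value. They report only what shows in the picture. A call takes as long as a camera call. They do not tell look-alikes from the thing itself.
- outline_of(camera, label): "region" (400x640 bool, what is visible of it) and "bbox" ([left, top, right, bottom] in pixels, round what is visible of it).
The state is a dict: "time_s": time; "q": joint angles; "qvel": joint speeds; "joint_efforts": joint torques, N m; "tcp_pos": TCP position; "tool_rot": TCP orientation; "wrist_force": force on the tool from outside, world axes, zero at the start; "wrist_torque": the same for the moment, N m; "grip_width": finger opening in m.
Only numpy, scipy, OpenCV 4.12 (cv2) and the standard library are available. Lean on these libraries where they do the work, as an engineer would, in place of code of your own. Each camera call takes 0.05 s, during which the arm holds its last target.

## Working session

There is one attempt and no reset: what is moved stays moved. The work goes in short steps, Python scripts to look and compute and a tool call to move; the robot and the scene stay as the last step left them, time stands still between calls to the robot, and variables do not carry over. Pictures are saved under pics/ and viewed, and the job is handed in when it is done.

Besides the shell and the picture viewer there is one more tool, called after "Call:" as name(argument=value, ...), one argument or row to a line, values as JSON. arm_command: Moves the arm, as the interface text tells. Its arguments: {"type":"object","properties":{"rows":{"type":"array"},"jaw":{"type":"number"}},"required":["rows"]}

```bash
mkdir -p pics; ls; python3 - <<'E'
from workcell import manip, camera, get_calibration, outline_of
import cv2, numpy as np
print(manip.sense())
for n in ("scene","top"):
    p,d=camera(n); cv2.imwrite(f"pics/{n}0.png",p[:,:,::-1]); np.savez(f"{n}0.npz",p=p,d=d)
    c=get_calibration(n); print(n,c)
    for l in ("gutter","roller","keeper","keeper_pin","tin","jar","hammer"):
        print(l,[(round(o["confidence"],2),o["bbox"]) for o in outline_of(n,l)])
E
```

```text
pics
{'time_s': 0.0, 'q': array([ 1.25799849e+00,  4.23880551e-01,  1.63068660e+00, -1.00105689e-05,
        1.08858663e+00, -1.90275921e-02]), 'qvel': array([-0.00184607, -0.00100264,  0.0015029 , -0.00045773,  0.00042545,
       -0.00131704]), 'joint_efforts': array([ 5.85802809e-04, -5.44633126e+01, -2.73663855e+01,  6.43829280e-02,
        2.27703725e-02, -1.01475475e-04]), 'tcp_pos': array([0.18079404, 0.59767728, 0.20937825]), 'tool_rot': array([-1.24540254e-04,  1.46355169e-01,  9.89231801e-01, -7.70577124e-04]), 'wrist_force': array([-0.31226102, -0.06551668,  0.22149228]), 'wrist_torque': array([0.04096665, 0.01546153, 0.06048395]), 'grip_width': 0.0878534741873398}
scene {'mtx': array([[366.62786188,   0.        , 320.87518065],
       [  0.        , 366.62786188, 201.24399886],
       [  0.        ,   0.        ,   1.        ]]), 'origin': array([ 0.8365332 , -0.45284266,  0.86471602]), 'rotation': array([-0.31220198,  0.92020315,  0.22557921, -0.06978613])}
gutter [(0.77, [235.6, 174.3, 340.3, 290.6])]
roller [(0.92, [227.2, 307.5, 259.5, 345.2]), (0.61, [163.6, 262.0, 20
[... 268 characters left out ...]
4, 164.5])]
top {'mtx': array([[392.42084523,   0.        , 319.03330318],
       [  0.        , 392.42084523, 195.13119521],
       [  0.        ,   0.        ,   1.        ]]), 'origin': array([0.37857142, 0.08447515, 1.07580855]), 'rotation': array([ 0.0690288 , -0.66080274,  0.74308193, -0.08002508])}
gutter [(0.9, [285.7, 186.8, 411.3, 239.6])]
roller [(0.96, [427.8, 252.4, 463.1, 283.5]), (0.87, [388.5, 207.5, 411.9, 231.8]), (0.79, [430.9, 178.7, 461.2, 207.7])]
keeper [(0.57, [319.6, 180.7, 363.0, 196.1])]
keeper_pin [(0.6, [319.6, 184.4, 358.4, 196.5])]
tin [(0.71, [374.0, 115.6, 407.2, 154.2])]
jar [(0.93, [274.6, 132.6, 296.2, 160.1])]
hammer [(0.66, [191.8, 205.8, 224.7, 309.8])]
```

```bash
python3 - <<'E'
import cv2, numpy as np
p=cv2.imread("pics/top0.png"); cv2.imwrite("pics/top0c.png",cv2.resize(p[100:320,180:480],None,fx=2.6,fy=2.6,interpolation=cv2.INTER_CUBIC))
p=cv2.imread("pics/scene0.png"); cv2.imwrite("pics/scene0c.png",cv2.resize(p[120:350,150:430],None,fx=2.6,fy=2.6,interpolation=cv2.INTER_CUBIC))
E
```

```text
(no output)
```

View pics/top0c.png

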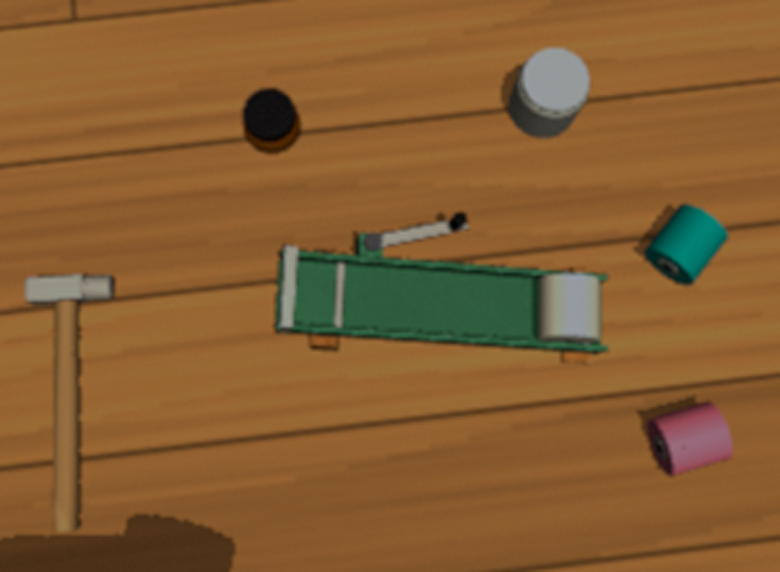

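View pics/scene0c.png

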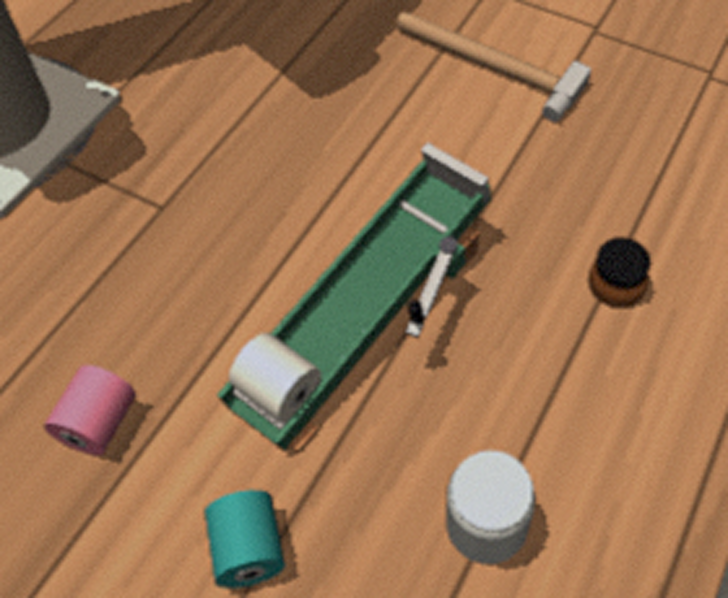

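The white roller sits at top-view crop (570,305), at the low right end of the gutter. The end stop is at (288,287), the ridge at (340,295), the keeper pivot at (372,242) and the pin at (459,221). I'll fit the gutter pose next.

```bash
cat > h.py <<'E'
import numpy as np, cv2
from scipy.spatial.transform import Rotation as R
from workcell import manip, camera, get_calibration, outline_of
def rot(q): return R.from_quat([q[1],q[2],q[3],q[0]]).as_matrix()
def atz(c,u,v,z):
    K=c["mtx"];r=rot(c["rotation"])@np.array([(u-K[0,2])/K[0,0],(v-K[1,2])/K[1,1],1]);return c["origin"]+r*(z-c["origin"][2])/r[2]
def proj(c,P):
    q=rot(c["rotation"]).T@(np.asarray(P)-c["origin"]); K=c["mtx"]; return K[0,0]*q[0]/q[2]+K[0,2],K[1,1]*q[1]/q[2]+K[1,2]
def cloud(c,d):
    K=c["mtx"];v,u=np.mgrid[:d.shape[0],:d.shape[1]]
    P=np.stack([(u-K[0,2])/K[0,0]*d,(v-K[1,2])/K[1,1]*d,d],-1)
    return P@rot(c["rotation"]).T+c["origin"]
E
python3 - <<'E'
from h import *
for n in("top","scene"):
    z=np.load(n+"0.npz");c=get_calibration(n)
    P=cloud(c,z["d"]);p=z["p"].astype(int)
    g=(p[...,1]>p[...,0]*1.25)&(p[...,1]>p[...,2]*1.2)&(z["d"]>0)
    k=cv2.connectedComponentsWithStats(g.astype(np.uint8))
    i=1+np.argmax(k[2][1:,4]);m=k[1]==i
    Q=P[m];print(n,k[2][i],Q.min(0),Q.max(0))
    (cx,cy),s,a=cv2.minAreaRect(Q[:,:2].astype(np.float32));print(cx,cy,s,a)
    # floor plane fit
    print("depth at table",np.median(P[300:330,100:200,2]))
E
```

```text
top [ 292  190  121   45 2860] [ 0.4663698  -0.17974312 -0.00196152] [0.62151908 0.13368057 0.10080634]
0.5480366349220276 -0.031204789876937866 (0.316999614238739, 0.11680430173873901) 80.62126922607422
depth at table 0.0005186502402292348
scene [ 234  182  102  110 2766] [ 0.46391602 -0.19532832  0.00902741] [0.59454089 0.13711447 0.08207459]
0.5307281017303467 -0.02866382896900177 (0.32607847452163696, 0.08397822827100754) 80.00387573242188
depth at table 0.0003011959186030033
```

```bash
python3 - <<'E'
from h import *
c=get_calibration("top")
px=lambda x,y:(180+x/2.6,100+y/2.6)
t=8*np.pi/180
def z(x,h): return .036+.1405*x+h
# roller ridge points(crop), heights
for nm,uv,h in [("ridge",(340,295),z(.105,.004)),("stop top",(290,287),z(.17,.04)),("pivot",(373,242),.081),("pintop",(460,218),None),("roller top",(571,305),z(-.128,.06)),("wall end L",(605,350),z(-.17,.022)),("wall end R",(605,277),z(-.17,.022))]:
    hh=h if h else .12
    print(nm,px(*uv),atz(c,*px(*uv),hh).round(4))
E
```

```text
ridge (310.7692307692308, 213.46153846153845) [0.5496 0.083  0.0548]
stop top (291.53846153846155, 210.3846153846154) [0.5555 0.1303 0.0999]
pivot (323.46153846153845, 193.0769230769231) [0.5947 0.0442 0.081 ]
pintop (356.9230769230769, 183.84615384615384) [ 0.5999 -0.0404  0.12  ]
roller top (399.61538461538464, 217.30769230769232) [ 0.5092 -0.1428  0.078 ]
wall end L (412.6923076923077, 234.6153846153846) [ 0.4649 -0.1799  0.0341]
wall end R (412.6923076923077, 206.53846153846155) [ 0.5398 -0.1925  0.0341]
```

```bash
cat >> h.py <<'E'
S8,C8=np.sin(np.radians(8)),np.cos(np.radians(8))
def G(x,y,h): # gutter-frame pt: floor point whose result has level x; h above floor along normal
    return np.array([x,y,.036+.1405*(x+h*S8)+h*C8])
def W(g,P):
    x,y,a=g; P=np.asarray(P); c,s=np.cos(a),np.sin(a)
    return np.array([x+c*P[0]-s*P[1],y+s*P[0]+c*P[1],P[2]])
def inv(g,P):
    x,y,a=g;c,s=np.cos(a),np.sin(a);dx,dy=P[0]-x,P[1]-y
    return np.array([c*dx+s*dy,-s*dx+c*dy,P[2]])
E
python3 - <<'E'
from h import *
from scipy.optimize import least_squares
T=get_calibration("top");Sc=get_calibration("scene")
t=lambda x,y:(180+x/2.6,100+y/2.6)
s=lambda x,y:(150+x/2.6,120+y/2.6)
L=[(T,t(340,295),G(.105,0,.004)),(T,t(373,242),[.074,-.052,.081]),(T,t(296,287),G(.1485,0,.04)),
(Sc,s(403,204),G(.105,.034,.004)),(Sc,s(446,231),G(.105,-.034,.004)),(Sc,s(449,241),[.074,-.052,.081]),
(Sc,s(423,157),G(.1485,.034,.04)),
(T,t(605,349),G(-.168-.022*S8,.037,.022)),(T,t(605,277),G(-.168-.022*S8,-.037,.022)),
(Sc,s(222,397),G(-.168-.022*S8,.037,.022)),(Sc,s(285,440),G(-.168-.022*S8,-.037,.022))]
f=lambda g:np.concatenate([np.array(proj(c,W(g,P)))-uv for c,uv,P in L])
r=least_squares(f,[.53,-.03,1.4],x_scale=[.1,.1,.1],loss="soft_l1");print(r.x);print(f(r.x).reshape(-1,2).round(1))
g=r.x;np.save("g.npy",g)
for c,uv,n in((T,t(459,221),"t"),(Sc,s(416,312),"s")):
    # pin middle of visible: try angles
    for k in(1.5,1.6,1.7,1.8,1.9,2.0):
        # keeper 0 -> +y gutter dir; ccw
        P=np.array([.074-.085*np.sin(k)*C8-.032*S8, -.052+.085*np.cos(k), .081-.085*np.sin(k)*S8+.016*C8+0])
        print(n,k,np.subtract(proj(c,W(g,P)),uv).round(1),W(g,P).round(3))
for n,im,c in(("top",t,T),("scene",s,Sc)):
    p=cv2.imread(f"pics/{n}0.png");o=(180,100) if n=="top" else (150,120)
    p=cv2.resize(p[o[1]:o[1]+230,o[0]:o[0]+300],None,fx=2.6,fy=2.6,interpolation=cv2.INTER_CUBIC)
    def ln(ps):
        q=[((np.array(proj(c,W(g,a)))-o)*2.6).astype(int) for a in ps];cv2.polylines(p,[np.array(q)],False,(0,0,255),1)
    for y in(-.04,-.034,.034,.04): ln([G(-.168-.003,y,.022),G(.165,y,.022)])
    for x in(-.152,.105): ln([G(x,-.034,.004 if x>0 else .012),G(x,.034,.004 if x>0 else .012)])
    ln([G(.1485,-.034,.04),G(.1485,.034,.04)])
    cv2.imwrite(f"pics/{n}fit.png",p)
E
```

```text
[ 0.5319791  -0.01926284  1.4128516 ]
[[-0.5  0.5]
 [-0.6 -0.1]
 [-1.1  0.1]
 [-0.9 -0.9]
 [ 2.2  0.5]
 [-0.2  1.8]
 [ 0.7 -2.2]
 [ 0.7 -1.1]
 [ 0.4 -0.7]
 [-0.7 -0.1]
 [-2.7  0.2]]
t 1.5 [ 0.5 11.3] [ 0.575 -0.041  0.085]
t 1.6 [0.7 8.1] [ 0.583 -0.042  0.085]
t 1.7 [0.5 4.9] [ 0.592 -0.043  0.085]
t 1.8 [-0.   1.7] [ 0.6   -0.043  0.085]
t 1.9 [-0.9 -1.4] [ 0.609 -0.042  0.086]
t 2.0 [-2.  -4.4] [ 0.617 -0.04   0.086]
s 1.5 [-10.3  -4.4] [ 0.575 -0.041  0.085]
s 1.6 [-7.7 -2.6] [ 0.583 -0.042  0.085]
s 1.7 [-4.8 -1.1] [ 0.592 -0.043  0.085]
s 1.8 [-1.8  0.2] [ 0.6   -0.043  0.085]
s 1.9 [1.4 1.2] [ 0.609 -0.042  0.086]
s 2.0 [4.7 1.9] [ 0.617 -0.04   0.086]
```

View pics/topfit.png

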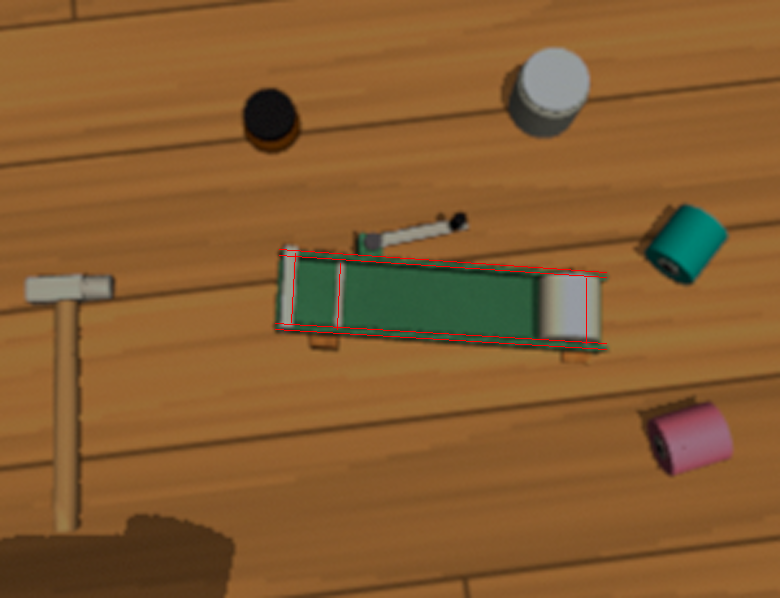

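View pics/scenefit.png

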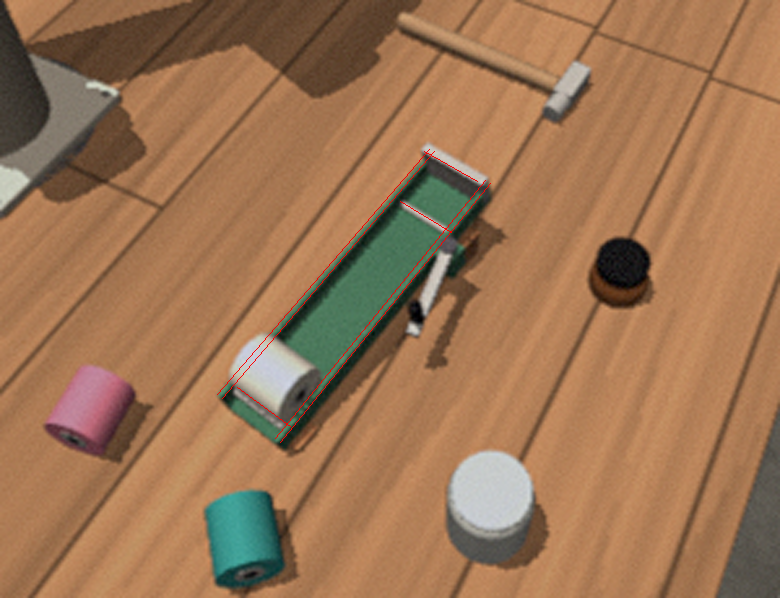

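Call:
arm_command(
  rows=[
    [[-3.5, -2.4, 0], 0],
    [[-3.5, -2.4, 0], 0],
    [[-3.5, -2.4, 0], 0],
    [[-3.5, -2.4, 0], 0],
    [[-3.5, -2.4, 0], 0],
    [[-3.5, -2.4, 0], 0],
    [[-3.5, -2.4, 0], 0],
    [[-3.5, -2.4, 0], 0],
    [[-3.5, -2.4, 0], 0],
    [[-3.5, -2.4, 0], 0],
    [[-3.5, -2.4, 0], 0],
    [[-3.5, -2.4, 0], 0],
    [[0, 0, 0], 0.18],
    [[0, 0, 0], 0.18],
    [[0, 0, 0], 0.18],
    [[0, 0, 0], 0.18],
    [[0, 0, 0], 0.18],
    [[0, 0, 0], 0.18],
    [[0, 0, 0], 0.18],
    [[0, 0, 0], 0.18],
  ],
  jaw=0.25,
)

```text
time_s: 3.3
tcp_pos: [0.4996, 0.2009, 0.2103]
tool_rot: [0.0, 0.764, 0.645, 0.0]
wrist_force: [0.1, -0.3, -0.7]
grip_width: 0.022
```

```bash
cat >> h.py <<'E'
def st(g=None):
    if g is None: g=np.load("g.npy")
    s=manip.sense();M=rot(s["tool_rot"])
    p=inv(g,s["tcp_pos"]);x,y=M[:,0],M[:,1]
    print("t",round(s["time_s"],2),"tcp",s["tcp_pos"].round(4),"gutter mm",(p*1000).round(1),"tip over floor",round((p[2]-.019-.036-.1405*p[0])*1000,1),"xtool yaw rel gutter",round(float(np.arctan2(x[1],x[0])-g[2]),3),"ztool",M[:,2].round(3),"F",s["wrist_force"].round(1),"w",round(float(s["grip_width"]),4),"q",s["q"].round(2))
E
python3 - <<'E'
from h import *
st()
c=get_calibration("top");g=np.load("g.npy")
print("tin",inv(g,atz(c,391,125,.085)),"jar",inv(g,atz(c,285,143,.05)))
E
```

```text
t 3.3 tcp [0.4996 0.2009 0.2103] gutter mm [212.4  66.6 210.3] tip over floor 125.4 xtool yaw rel gutter -0.011 ztool [ 0.  0. -1.] F [ 0.1 -0.3 -0.7] w 0.022 q [ 0.36  0.3   1.82 -0.    1.02  0.53]
tin [-0.10162488 -0.24570814  0.085     ] jar [ 0.18350894 -0.19538742  0.05      ]
```

Call:
arm_command(
  rows=[
    [[-5, 1.6, 0], -0.011],
    [[-5, 1.7, 0], 0],
    [[-5, 1.7, 0], 0],
    [[-5, 1.7, 0], 0],
    [[0, 0, 0], 0],
    [[0, 0, 0], 0],
  ],
)

```text
time_s: 4.05
tcp_pos: [0.5348, -0.0068, 0.2101]
tool_rot: [-0.0, 0.759, 0.651, 0.0]
wrist_force: [1.0, -0.1, 0.7]
grip_width: 0.0221
```

```bash
python3 - <<'E'
from h import *
st()
c=get_calibration("wrist");p,d=camera("wrist");np.savez("w1.npz",p=p,d=d);g=np.load("g.npy")
print(c,d[::80,::100])
p=p[:,:,::-1].copy()
def ln(ps):
    q=[(np.array(proj(c,W(g,a)))).astype(int) for a in ps];cv2.polylines(p,[np.array(q)],False,(0,0,255),1)
for y in(-.04,-.034,.034,.04): ln([G(-.168-.003,y,.022),G(.165,y,.022)])
for x in(-.152,.105): ln([G(x,-.034,.004 if x>0 else .012),G(x,.034,.004 if x>0 else .012)])
ln([G(.1485,-.034,.04),G(.1485,.034,.04)])
cv2.imwrite("pics/w1.png",p)
E
```

```text
t 4.05 tcp [ 0.5348 -0.0068  0.2101] gutter mm [ 12.8  -0.8 210.1] tip over floor 153.3 xtool yaw rel gutter 0.005 ztool [-0.  0. -1.] F [ 1.  -0.1  0.7] w 0.0221 q [-0.04  0.29  1.83  0.    1.02  0.12]
{'mtx': array([[337.6765602 ,   0.        , 317.84578235],
       [  0.        , 337.6765602 , 198.66161634],
       [  0.        ,   0.        ,   1.        ]]), 'origin': array([0.54435464, 0.06201677, 0.3844858 ]), 'rotation': array([ 0.12857306,  0.98874959, -0.07577171, -0.0100924 ])} [[0.34443417 0.34495988 0.34397596 0.3457843  0.34432068 0.31228098
  0.34425282]
 [0.3655543  0.3648801  0.3639292  0.31267625 0.364154   0.3633206
  0.36530733]
 [0.38572127 0.3865633  0.38690147 0.34483087 0.38764465 0.38549092
  0.38574284]
 [0.41128096 0.41045162 0.41064402 0.38141686 0.4111192  0.41132697
  0.41113582]
 [0.07217606 0.07377154 0.06552427 0.07241661 0.06671947 0.06516251
  0.07352143]]
```

View pics/w1.png

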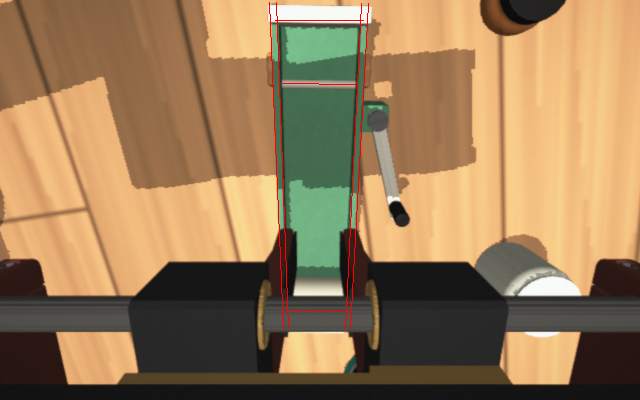

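```bash
python3 - <<'E'
from h import *
z=np.load("w1.npz");cv2.imwrite("pics/w1z.png",cv2.resize(z["p"][0:300,240:430,::-1],None,fx=2,fy=2,interpolation=cv2.INTER_CUBIC))
p=cv2.imread("pics/w1.png");cv2.imwrite("pics/w1y.png",cv2.resize(p[0:300,240:430],None,fx=2,fy=2,interpolation=cv2.INTER_CUBIC))
cv2.imwrite("pics/w1zz.png",np.hstack([cv2.imread("pics/w1z.png"),cv2.imread("pics/w1y.png")]))
E
```

```text
(no output)
```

View pics/w1zz.png

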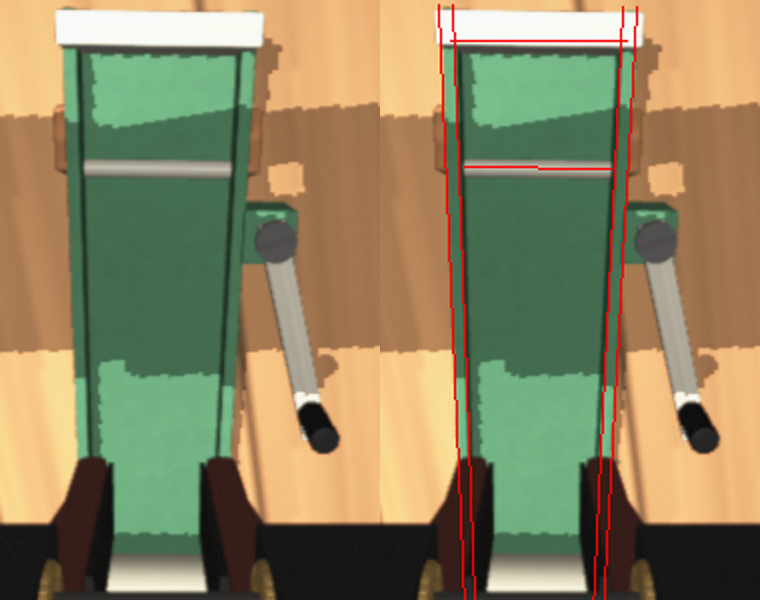

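```bash
python3 - <<'E'
from h import *
g=np.load("g.npy")
s=manip.sense();c=get_calibration("wrist")
for uv,z in(((401,219.5),.0995),((393.5,203),.0685),((377.5,120.5),.081)):
    print((inv(g,atz(c,*uv,z))*1000).round(1))
for k in(1.75,1.8,1.85,1.9):
    for h in(.0,.032): print(k,h,(np.array([.074-.085*np.sin(k)*C8-h*S8, -.052+.085*np.cos(k), .081-.085*np.sin(k)*S8+h*C8])*1000).round(1))
E
```

```text
[-11.3 -73.4  99.5]
[ -4.8 -73.1  68.5]
[ 73.6 -51.4  81. ]
1.75 0.0 [ -8.8 -67.2  69.4]
1.75 0.032 [-13.3 -67.2 101. ]
1.8 0.0 [ -8.  -71.3  69.5]
1.8 0.032 [-12.4 -71.3 101.2]
1.85 0.0 [ -6.9 -75.4  69.6]
1.85 0.032 [-11.4 -75.4 101.3]
1.9 0.0 [ -5.7 -79.5  69.8]
1.9 0.032 [-10.1 -79.5 101.5]
```

Call:
arm_command(
  rows=[
    [[-5, 0, 0], 0.005],
    [[-5, 0, 0], 0],
    [[-5, 0, 2], 0],
    [[-4.6, -0.1, 4], 0],
    [[0, 0, 4], 0],
    [[0, 0, 0], 0],
    [[0, 0, 0], 0],
  ],
)

```text
time_s: 4.97
tcp_pos: [0.5046, -0.1995, 0.1113]
tool_rot: [0.0, 0.76, 0.65, 0.0]
wrist_force: [0.5, 0.0, 0.5]
grip_width: 0.0221
```

```bash
python3 - <<'E'
from h import *
st()
E
```

```text
t 4.97 tcp [ 0.5046 -0.1995  0.1113] gutter mm [-182.3   -1.3  111.3] tip over floor 81.9 xtool yaw rel gutter 0.003 ztool [ 0.001 -0.    -1.   ] F [0.5 0.  0.5] w 0.0221 q [-0.4   0.44  1.88  0.    0.82 -0.24]
```

Call:
arm_command(
  rows=[
    [[0, -0.1, 3], 0],
    [[0, 0, 2], 0],
    [[0, 0, 1.3], 0],
    [[0, 0, 0], 0],
    [[0.5, 0, -0.07], 0],
    [[0.5, 0, -0.07], 0],
    [[0.5, 0, -0.07], 0],
    [[0.5, 0, -0.07], 0],
    [[0.5, 0, -0.07], 0],
    [[0.5, 0, -0.07], 0],
    [[0, 0, 0], 0],
  ],
)

```text
time_s: 6.35
tcp_pos: [0.5078, -0.1732, 0.0543]
tool_rot: [0.002, 0.76, 0.65, -0.001]
wrist_force: [-11.3, -13.6, 28.1]
grip_width: 0.0216
```

```bash
cat > look.py <<'E'
from h import *
import sys
st(); g=np.load("g.npy"); k=sys.argv[1]
p,d=camera("scene");p2,d2=camera("top")
a=cv2.resize(p[160:310,220:360,::-1],(560,600),interpolation=cv2.INTER_CUBIC)
cv2.imwrite(f"pics/s{k}.png",a)
b=cv2.resize(p2[160:260,270:430,::-1],(800,500),interpolation=cv2.INTER_CUBIC)
cv2.imwrite(f"pics/t{k}.png",b)
for n in("top","scene"): print(n,[(round(o["confidence"],2),o["bbox"]) for o in outline_of(n,"roller")])
E
python3 look.py 1
```

```text
t 6.35 tcp [ 0.5078 -0.1732  0.0543] gutter mm [-155.8   -0.3   54.3] tip over floor 21.2 xtool yaw rel gutter 0.003 ztool [ 0.002 -0.004 -1.   ] F [-11.3 -13.6  28.1] w 0.0216 q [-0.35  0.53  1.92 -0.01  0.69 -0.19]
top [(0.66, [385.3, 203.7, 407.4, 232.5])]
scene [(0.89, [227.9, 309.3, 257.3, 347.0]), (0.62, [169.9, 261.4, 205.1, 295.1])]
```

View pics/s1.png

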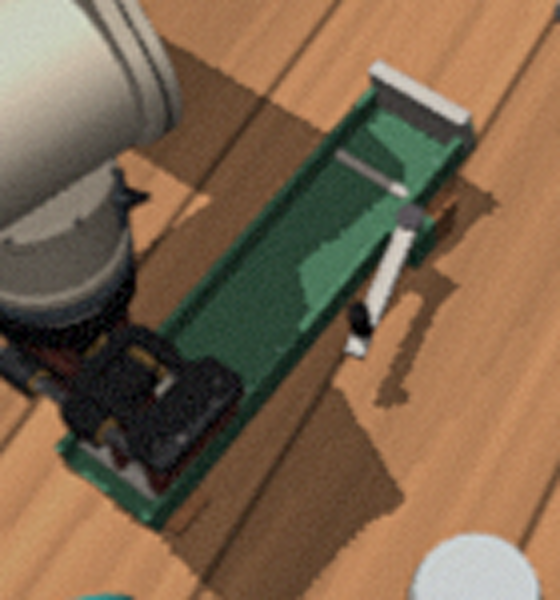

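Call:
arm_command(
  rows=[
    [[-0.5, 0, -0.1], 0],
    [[-0.5, 0, 0], 0],
    [[-0.5, 0, 0], 0],
    [[0, 0, 0], 0],
  ],
)

```text
time_s: 7.05
tcp_pos: [0.5047, -0.1856, 0.0521]
tool_rot: [-0.0, 0.76, 0.649, -0.0]
wrist_force: [0.2, 0.3, 1.5]
grip_width: 0.022
```

```bash
python3 look.py 2; python3 - <<'E'
from h import *
p,d=camera("wrist");cv2.imwrite("pics/w2.png",p[:,:,::-1])
print(manip.sense()["wrist_torque"])
E
```

```text
t 7.05 tcp [ 0.5047 -0.1856  0.0521] gutter mm [-168.5    0.7   52.1] tip over floor 20.7 xtool yaw rel gutter 0.001 ztool [-0.  0. -1.] F [0.2 0.3 1.5] w 0.022 q [-0.37  0.54  1.91  0.    0.69 -0.22]
top [(0.88, [390.1, 208.2, 412.5, 231.5])]
scene [(0.95, [166.2, 260.7, 201.4, 294.7]), (0.89, [228.2, 305.3, 260.9, 345.9])]
[-0.08440337  0.05231499  0.03734415]
```

View pics/w2.png

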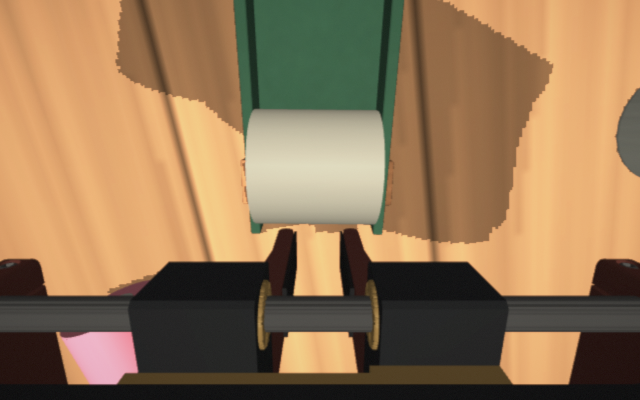

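View pics/t2.png

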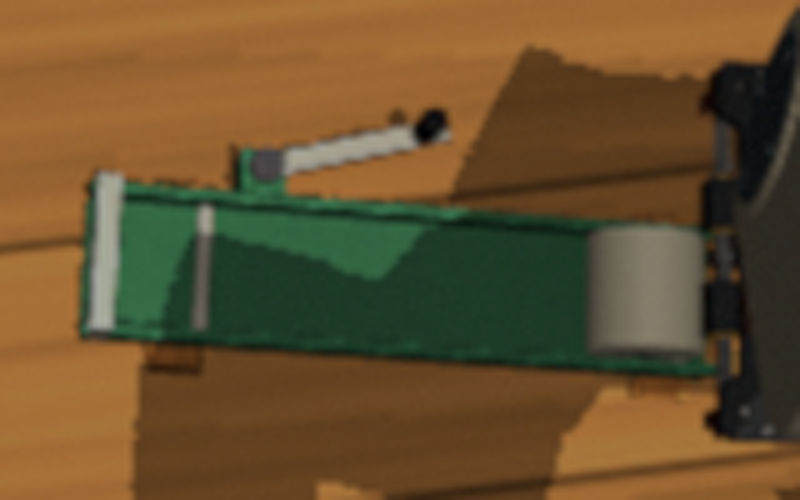

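Call:
arm_command(
  rows=[
    [[0.3, 0, -0.04], 0],
    [[0.2, 0, -0.03], 0],
    [[0, 0, 0], 0],
  ],
)

```text
time_s: 7.68
tcp_pos: [0.5058, -0.1804, 0.0532]
tool_rot: [0.0, 0.76, 0.65, 0.0]
wrist_force: [0.0, -0.8, 0.7]
grip_width: 0.022
```

```bash
cat > f.py <<'E'
from h import *
st();s=manip.sense();g=np.load("g.npy");c,n=np.cos(g[2]),np.sin(g[2])
A=np.array([[c,n,0],[-n,c,0],[0,0,1]])
print("F gutter",(A@s["wrist_force"]).round(1),"T gutter",(A@s["wrist_torque"]).round(2))
E
python3 f.py
```

```text
t 7.67 tcp [ 0.5058 -0.1804  0.0532] gutter mm [-163.3    0.5   53.2] tip over floor 21.2 xtool yaw rel gutter 0.001 ztool [ 0. -0. -1.] F [ 0.  -0.8  0.7] w 0.022 q [-0.36  0.53  1.91 -0.    0.69 -0.21]
F gutter [-0.8 -0.1  0.7] T gutter [ 0.16  0.16 -0.07]
```

Call:
arm_command(
  rows=[
    [[0.3, 0, -0.04], 0],
    [[0.2, 0, -0.03], 0],
    [[0, 0, 0], 0],
  ],
)

```text
time_s: 8.05
tcp_pos: [0.5067, -0.1763, 0.0547]
tool_rot: [0.001, 0.76, 0.65, -0.0]
wrist_force: [-4.6, -5.2, 10.0]
grip_width: 0.0217
```

```bash
python3 f.py
```

```text
t 8.05 tcp [ 0.5067 -0.1763  0.0547] gutter mm [-159.1    0.2   54.7] tip over floor 22.1 xtool yaw rel gutter 0.001 ztool [ 0.001 -0.001 -1.   ] F [-4.6 -5.2 10. ] w 0.0217 q [-0.36  0.53  1.92 -0.    0.7  -0.2 ]
F gutter [-5.9  3.7 10. ] T gutter [ 0.64  0.93 -0.01]
```

```bash
python3 - <<'E'
from h import *
p,d=camera("wrist");np.savez("w3.npz",p=p,d=d);cv2.imwrite("pics/w3.png",cv2.resize(p[80:400,200:440,::-1],None,fx=1.8,fy=1.8,interpolation=cv2.INTER_CUBIC))
p,d=camera("scene");cv2.imwrite("pics/s3.png",cv2.resize(p[230:310,220:320,::-1],None,fx=6,fy=6,interpolation=cv2.INTER_CUBIC))
E
```

```text
(no output)
```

View pics/w3.png

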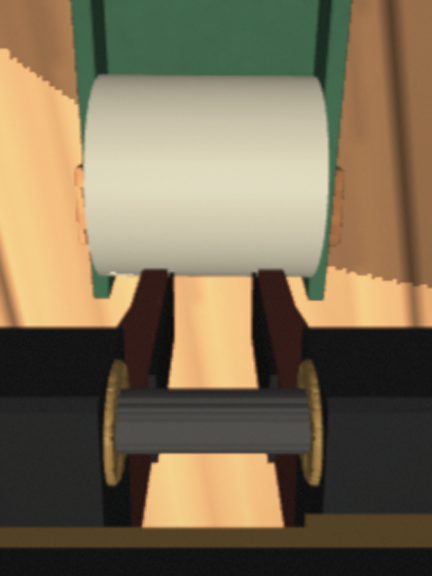

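View pics/s3.png

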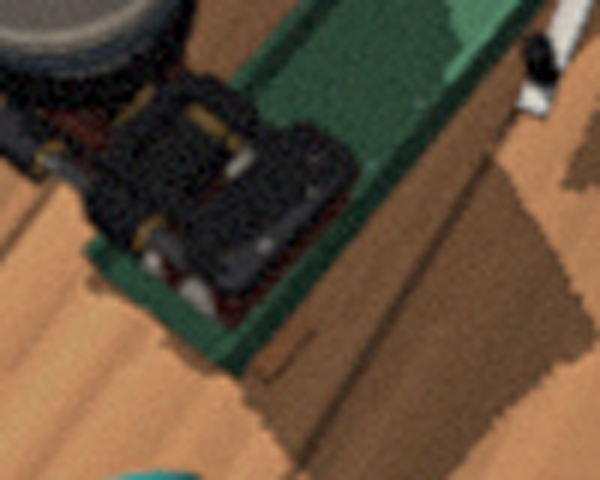

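```bash
python3 - <<'E'
from h import *
s=manip.sense();c=get_calibration("wrist");z=np.load("w3.npz");P=cloud(c,z["d"])
M=rot(s["tool_rot"]);Q=(P-s["tcp_pos"])@M*1000
for u in(280,292,345,355,320):
    print(u)
    for v in range(215,330,8): print(v,Q[v,u].round(0),z["p"][v,u])
E
```

```text
280
215 [ 21. -19. -21.] [195 188 164]
223 [ 15. -20. -17.] [178 172 149]
231 [ 11. -20. -16.] [52 29 24]
239 [ 11. -19. -28.] [51 29 25]
247 [ 11. -18. -36.] [49 24 20]
255 [ 11. -17. -45.] [52 28 24]
263 [ 11. -16. -53.] [49 25 20]
271 [ 12. -15. -60.] [50 27 22]
279 [ 11. -14. -66.] [51 29 25]
287 [ 11. -14. -71.] [49 26 22]
295 [  28.  -10. -105.] [40 29 25]
303 [  28.   -9. -108.] [66 65 62]
311 [  27.   -9. -109.] [76 74 70]
319 [  25.   -9. -110.] [80 79 75]
327 [  23.   -9. -110.] [76 73 70]
292
215 [ 20. -13. -20.] [195 188 163]
223 [ 16. -14. -18.] [179 172 150]
231 [ 11. -14. -17.] [60 43 37]
239 [ 10. -13. -24.] [33 21 20]
247 [ 10. -13. -34.] [19 16 16]
255 [  9. -12. -40.] [17 18 18]
263 [  5. -12. -40.] [15 16 16]
271 [  2. -12. -42.] [16 16 15]
279 [ -1. -12. -43.] [16 15 16]
287 [ -5. -12. -43.] [15 16 15]
295 [  28.   -7. -104.] [40 35 28]
303 [  28.   -7. -108.] [67 66 63]
311 [  28.   -7. -110.] [75 74 70]
319 [  25.   -7. -110.] [81 80 76]
327 [  23.   -7. -110.] [73 72 68]
345
215 [ 21.  12. -21.] [195 188 163]
223 [ 16.  12. -18.] [180 173 150]
231 [ 11.  12. -
[... 751 characters left out ...]
 27.    8. -104.] [40 29 27]
303 [  28.    7. -107.] [68 66 64]
311 [  27.    7. -110.] [75 74 70]
319 [  26.    7. -111.] [80 79 75]
327 [  23.    7. -110.] [75 73 69]
320
215 [ 21.  -0. -21.] [195 187 162]
223 [ 15.  -0. -16.] [179 172 150]
231 [  9.   0. -10.] [146 142 123]
239 [-21.   0.  54.] [245 205 136]
247 [-27.   0.  54.] [245 207 138]
255 [-34.   0.  56.] [245 208 139]
263 [-40.   0.  54.] [245 209 138]
271 [-47.   1.  55.] [245 208 138]
279 [-53.   1.  55.] [245 204 136]
287 [-60.   1.  54.] [245 204 136]
295 [  27.   -1. -104.] [181 138  94]
303 [  28.   -1. -107.] [67 65 62]
311 [  26.   -1. -109.] [77 75 72]
319 [  25.   -1. -110.] [81 80 75]
327 [  23.   -1. -110.] [75 73 69]
```

```bash
python3 - <<'E'
from h import *
from scipy.optimize import least_squares
s=manip.sense();c=get_calibration("wrist");z=np.load("w3.npz");P=cloud(c,z["d"])
M=rot(s["tool_rot"]);Q=(P-s["tcp_pos"])@M*1000
p=z["p"].astype(int);m=np.zeros(p.shape[:2],bool);m[122:232,255:380]=1
m&=(p.min(-1)>110)&(p.max(-1)-p.min(-1)<45)
X=Q[m];print(len(X))
f=lambda t:np.hypot(X[:,0]-t[0]-t[2]*X[:,1],X[:,2]-t[1]-t[3]*X[:,1])-30
r=least_squares(f,[37,5,0,0],loss="soft_l1");print(r.x,np.abs(f(r.x)).mean(),X[:,1].min(),X[:,1].max())
g=np.load("g.npy");C=s["tcp_pos"]+M@np.array([r.x[0],0,r.x[1]])/1000;print("centre gutter",inv(g,C)*1000)
E
python3 f.py
```

```text
13415
[ 3.34367571e+01  6.26629570e+00 -8.87830859e-03  2.55901013e-03] 0.994683924686491 -33.39623733801315 35.56425777837696
centre gutter [-125.68703167    0.30453382   48.35641711]
t 8.15 tcp [ 0.5067 -0.1764  0.0547] gutter mm [-159.1    0.3   54.7] tip over floor 22.0 xtool yaw rel gutter 0.001 ztool [ 0.001 -0.001 -1.   ] F [-3.9 -3.2  9.4] w 0.022 q [-0.36  0.53  1.92 -0.    0.7  -0.2 ]
F gutter [-3.8  3.4  9.4] T gutter [0.56 0.87 0.02]
```

```bash
python3 - <<'E'
from h import *
z=np.load("w1.npz");M=None
# w1 pose
tcp=np.array([.5348,-.0068,.2101]);M=rot([0,.759,.651,0]);
K=get_calibration("wrist");c=dict(mtx=K["mtx"],origin=np.array([0.54435464,0.06201677,0.3844858]),rotation=np.array([0.12857306,0.98874959,-0.07577171,-0.0100924]))
Q=(cloud(c,z["d"])-tcp)@M*1000
for u in(278,290,352,360):
    for v in range(218,250,4): print(u,v,Q[v,u].round(0),z["p"][v,u])
E
```

```text
278 218 [-39. -42. 157.] [169 178 127]
278 222 [-43. -42. 156.] [206 209 148]
278 226 [-48. -43. 157.] [203 199 139]
278 230 [ 11. -21. -16.] [200 163 110]
278 234 [ 11. -20. -22.] [81 55 39]
278 238 [ 11. -20. -27.] [54 30 26]
278 242 [ 11. -19. -32.] [54 29 24]
278 246 [ 11. -19. -35.] [53 28 24]
290 218 [-46. -32. 179.] [ 98 153 113]
290 222 [-50. -32. 178.] [ 95 150 109]
290 226 [-56. -32. 181.] [ 99 156 114]
290 230 [ 11. -15. -15.] [55 31 26]
290 234 [ 11. -15. -20.] [53 29 25]
290 238 [ 11. -14. -26.] [54 31 26]
290 242 [ 12. -14. -32.] [52 29 26]
290 246 [ 10. -14. -33.] [45 25 23]
352 218 [-38.  34. 155.] [116 184 135]
352 222 [-43.  34. 156.] [119 187 138]
352 226 [-47.  34. 156.] [117 185 136]
352 230 [ 11.  16. -15.] [53 29 24]
352 234 [ 11.  15. -21.] [53 29 24]
352 238 [ 11.  15. -26.] [54 28 24]
352 242 [ 12.  14. -32.] [55 31 27]
352 246 [ 11.  14. -35.] [54 30 26]
360 218 [-57.  49. 211.] [236 180 121]
360 222 [-61.  49. 210.] [245 194 131]
360 226 [-67.  50. 211.] [246 197 133]
360 230 [-71.  50. 210.] [235 179 120]
360 234 [-76.  50. 210.] [243 190 128]
360 238 [-82.  50. 210.] [165 116  79]
360 242 [ 11.  18. -31.] [63 38 31]
360 246 [ 11.  17. -36.] [53 29 25]
```

Call:
arm_command(
  rows=[
    [[-1.2, 0, 0], 0],
    [[-1.2, 0, 0], 0],
    [[0, 0, 1.5], 0],
    [[0, 0, 1.3], 0],
    [[0, 0, 0], 0],
    [[0, 0, 0], 0],
  ],
)

```text
time_s: 8.9
tcp_pos: [0.5026, -0.199, 0.0254]
tool_rot: [-0.0, 0.76, 0.65, -0.0]
wrist_force: [1.0, -0.0, 0.3]
grip_width: 0.0223
```

```bash
cat > wl.py <<'E'
from h import *
import sys
from scipy.optimize import least_squares
s=manip.sense();c=get_calibration("wrist");p,d=camera("wrist")
cv2.imwrite(f"pics/w{sys.argv[1]}.png",p[:,:,::-1])
np.savez(f"w{sys.argv[1]}.npz",p=p,d=d)
P=cloud(c,d);M=rot(s["tool_rot"]);Q=(P-s["tcp_pos"])@M*1000
p=p.astype(int);m=np.zeros(p.shape[:2],bool);m[60:226,240:400]=1
m&=(p.min(-1)>80)&(p.max(-1)-p.min(-1)<45)&(d>.12)
m=cv2.erode(m.astype(np.uint8),np.ones((5,5)))>0
X=Q[m]
if len(X)>300:
    f=lambda t:np.hypot(X[:,0]-t[0]-t[2]*X[:,1],X[:,2]-t[1]-t[3]*X[:,1])-30
    r=least_squares(f,[X[:,0].mean(),X[:,2].mean()+25,0,0],loss="soft_l1");print("roller in tool",r.x.round(3),"res",np.abs(f(r.x)).mean().round(2),len(X),"y",np.percentile(X[:,1],[1,99]).round(1))
    g=np.load("g.npy");C=s["tcp_pos"]+M@np.array([r.x[0],0,r.x[1]])/1000;print("roller gutter mm",(inv(g,C)*1000).round(1))
E
python3 f.py; python3 wl.py 4
```

```text
t 8.9 tcp [ 0.5026 -0.199   0.0254] gutter mm [-182.1    0.8   25.4] tip over floor -4.0 xtool yaw rel gutter 0.001 ztool [-0.001  0.    -1.   ] F [ 1.  -0.   0.3] w 0.0223 q [-0.4   0.59  1.91  0.    0.65 -0.24]
F gutter [ 0.1 -1.   0.3] T gutter [ 0.05  0.12 -0.01]
roller in tool [ 5.3551e+01 -2.2554e+01 -1.0000e-02 -1.0000e-03] res 0.38 14962 y [-29.2  27.1]
roller gutter mm [-128.6    0.8   48. ]
```

View pics/w4.png

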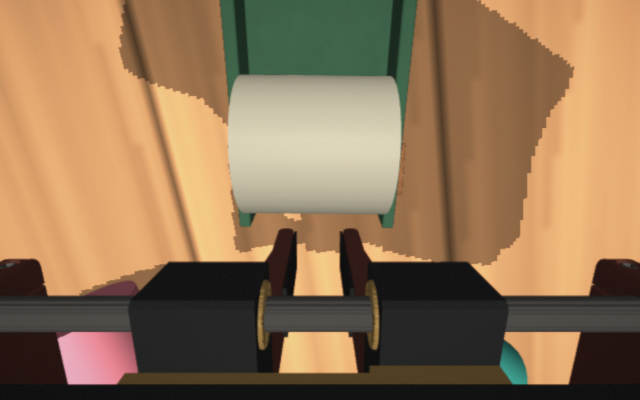

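Call:
arm_command(
  rows=[
    [[0, -0.05, 0.5], 0],
    [[0, 0, 0.4], 0],
    [[0, 0, 0], 0],
  ],
)

```text
time_s: 9.32
tcp_pos: [0.502, -0.1991, 0.0165]
tool_rot: [-0.0, 0.76, 0.649, -0.0]
wrist_force: [0.0, 0.0, 0.2]
grip_width: 0.0221
```

Call:
arm_command(
  rows=[
    [[0.5, 0, -0.07], 0],
    [[0.5, 0, -0.07], 0],
    [[0.5, 0, -0.07], 0],
    [[0.5, 0, -0.07], 0],
    [[0, 0, 0], 0],
  ],
)

```text
time_s: 9.95
tcp_pos: [0.5054, -0.179, 0.0197]
tool_rot: [-0.0, 0.76, 0.65, 0.0]
wrist_force: [0.4, -0.7, -0.8]
grip_width: 0.022
```

```bash
python3 f.py; python3 wl.py 5
```

```text
t 9.95 tcp [ 0.5054 -0.179   0.0197] gutter mm [-161.9    1.1   19.7] tip over floor -12.6 xtool yaw rel gutter 0.001 ztool [ 0.  0. -1.] F [ 0.4 -0.7 -0.8] w 0.022 q [-0.36  0.59  1.92  0.    0.63 -0.21]
F gutter [-0.6 -0.5 -0.8] T gutter [0.06 0.18 0.02]
roller in tool [ 4.1172e+01 -2.9431e+01 -1.0000e-03 -1.0000e-03] res 0.32 4702 y [-28.4  27.2]
roller gutter mm [-120.8    1.2   49.1]
```

Call:
arm_command(
  rows=[
    [[0.5, 0, -0.07], 0],
    [[0.5, 0, -0.07], 0],
    [[0.6, 0, -0.084], 0],
    [[0.6, 0, -0.084], 0],
    [[0.6, 0, -0.084], 0],
    [[0.6, 0, -0.084], 0],
    [[0.6, 0, -0.084], 0],
    [[0.6, 0, -0.084], 0],
    [[0.6, 0, -0.084], 0],
    [[0.6, 0, -0.084], 0],
    [[0.6, 0, -0.084], 0],
    [[0.6, 0, -0.084], 0],
    [[0.6, 0, -0.084], 0],
    [[0, 0, 0], 0],
  ],
)

```text
time_s: 11.75
tcp_pos: [0.5172, -0.1038, 0.0302]
tool_rot: [-0.0, 0.76, 0.65, 0.0]
wrist_force: [0.4, -0.3, -0.0]
grip_width: 0.022
```

```bash
python3 f.py; python3 wl.py 6
```

```text
t 11.75 tcp [ 0.5172 -0.1038  0.0302] gutter mm [-85.8   1.3  30.2] tip over floor -12.7 xtool yaw rel gutter 0.001 ztool [-0.  0. -1.] F [ 0.4 -0.3 -0. ] w 0.022 q [-0.22  0.56  1.94  0.    0.64 -0.06]
F gutter [-0.2 -0.4 -0. ] T gutter [0.05 0.08 0.04]
roller in tool [ 4.1199e+01 -2.9560e+01 -1.0000e-03 -2.0000e-03] res 0.31 4444 y [-28.4  27.3]
roller gutter mm [-44.7   1.3  59.8]
```

Working as planned. Next I push to just before the ridge.

Call:
arm_command(
  rows=[
    [[0.6, 0, -0.084], 0],
    [[0.6, 0, -0.084], 0],
    [[0.6, 0, -0.084], 0],
    [[0.6, 0, -0.084], 0],
    [[0.6, 0, -0.084], 0],
    [[0.6, 0, -0.084], 0],
    [[0.6, 0, -0.084], 0],
    [[0.6, 0, -0.084], 0],
    [[0.6, 0, -0.084], 0],
    [[0.6, 0, -0.084], 0],
    [[0.6, 0, -0.084], 0],
    [[0.6, 0, -0.084], 0],
    [[0.6, 0, -0.084], 0],
    [[0.6, 0, -0.084], 0],
    [[0.6, 0, -0.084], 0],
    [[0.6, 0, -0.084], 0],
    [[0.6, 0, -0.084], 0],
    [[0.6, 0, -0.084], 0],
    [[0.5, 0, -0.07], 0],
    [[0, 0, 0], 0],
  ],
)

```text
time_s: 14.3
tcp_pos: [0.535, 0.0078, 0.046]
tool_rot: [-0.0, 0.76, 0.65, 0.0]
wrist_force: [-0.9, -1.0, -0.4]
grip_width: 0.0219
```

```bash
python3 f.py; python3 wl.py 7
```

```text
t 14.3 tcp [0.535  0.0078 0.046 ] gutter mm [27.2  1.3 46. ] tip over floor -12.8 xtool yaw rel gutter 0.001 ztool [ 0.  0. -1.] F [-0.9 -1.  -0.4] w 0.0219 q [-0.01  0.54  1.92  0.    0.68  0.15]
F gutter [-1.1  0.8 -0.4] T gutter [0.09 0.12 0.01]
roller in tool [ 45.67  -25.162   0.111   0.096] res 3.42 6091 y [-30.   31.3]
roller gutter mm [72.8  1.3 71.2]
```

Call:
arm_command(
  rows=[
    [[0.4, 0, -0.056], 0],
    [[0.4, 0, -0.056], 0],
    [[0.4, 0, -0.056], 0],
    [[0.4, 0, -0.056], 0],
    [[0.3, 0, -0.042], 0],
    [[0.3, 0, -0.042], 0],
    [[0.3, 0, -0.042], 0],
    [[0.3, 0, -0.042], 0],
    [[0.3, 0, -0.042], 0],
    [[0.3, 0, -0.042], 0],
    [[0.3, 0, -0.042], 0],
    [[0.3, 0, -0.042], 0],
    [[0.3, 0, -0.042], 0],
    [[0, 0, 0], 0],
  ],
)

```text
time_s: 16.1
tcp_pos: [0.5416, 0.0502, 0.0519]
tool_rot: [-0.0, 0.76, 0.65, -0.0]
wrist_force: [-0.0, -0.7, -0.0]
grip_width: 0.0221
```

```bash
python3 f.py; python3 wl.py 8
```

```text
t 16.1 tcp [0.5416 0.0502 0.0519] gutter mm [70.1  1.4 51.9] tip over floor -12.9 xtool yaw rel gutter 0.002 ztool [-0.  0. -1.] F [-0.  -0.7 -0. ] w 0.0221 q [0.07 0.54 1.9  0.   0.7  0.23]
F gutter [-0.7 -0.1 -0. ] T gutter [0.11 0.09 0.05]
roller in tool [ 4.9826e+01 -3.2156e+01  7.0000e-03 -1.7000e-02] res 1.92 5399 y [-28.6  27.5]
roller gutter mm [119.9   1.5  84.1]
```

View pics/w8.png

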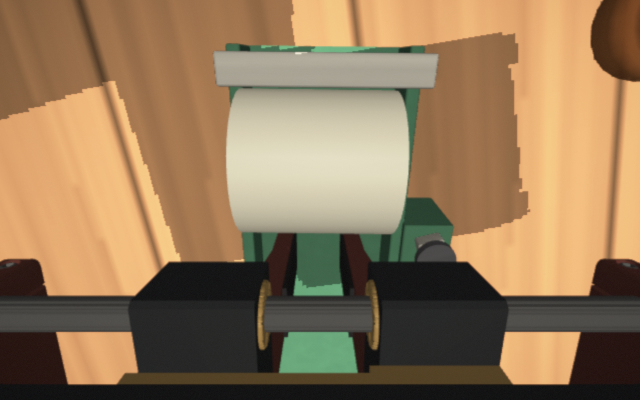

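Call:
arm_command(
  rows=[
    [[-1, 0, 0], 0],
    [[-1, 0, 0], 0],
    [[-1, 0, 0], 0],
    [[0, 0, -3], 0],
    [[0, 0, -4], 0],
    [[0, 0, -4], 0],
    [[0, 0, 0], 0],
    [[0, 0, 0], 0],
  ],
  jaw=0.25,
)

```text
time_s: 17.15
tcp_pos: [0.5364, 0.0196, 0.1615]
tool_rot: [-0.0, 0.761, 0.649, -0.0]
wrist_force: [0.3, 0.3, 0.8]
grip_width: 0.0217
```

```bash
python3 f.py; python3 wl.py 9;python3 look.py 9
```

```text
t 17.15 tcp [0.5364 0.0196 0.1615] gutter mm [ 39.    1.8 161.5] tip over floor 101.0 xtool yaw rel gutter 0.0 ztool [-0.001 -0.    -1.   ] F [0.3 0.3 0.8] w 0.0217 q [ 0.01  0.36  1.86 -0.    0.92  0.17]
F gutter [ 0.4 -0.2  0.8] T gutter [0.1  0.12 0.01]
roller in tool [ 7.7590e+01  7.9027e+01 -6.5000e-02  4.0000e-03] res 1.85 6772 y [-30.7  60.5]
roller gutter mm [116.6   1.9  82.5]
t 17.2 tcp [0.536  0.0197 0.161 ] gutter mm [ 39.1   2.2 161. ] tip over floor 100.5 xtool yaw rel gutter 0.001 ztool [-0.002 -0.    -1.   ] F [ 0.7 -0.   0.1] w 0.0221 q [ 0.01  0.36  1.86 -0.    0.92  0.17]
top [(0.81, [430.7, 180.2, 456.1, 209.8]), (0.71, [297.1, 196.9, 314.7, 228.2]), (0.67, [438.3, 256.7, 463.5, 280.0])]
scene [(0.81, [300.5, 186.8, 332.0, 209.6]), (0.79, [167.1, 262.2, 203.9, 295.2]), (0.57, [229.9, 307.5, 260.6, 343.7])]
```

View pics/w9.png

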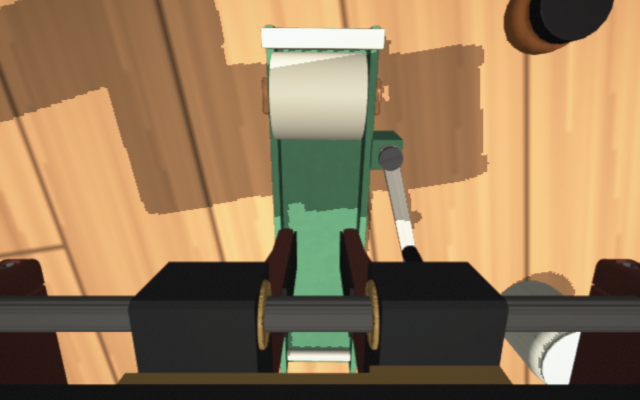

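View pics/s9.png

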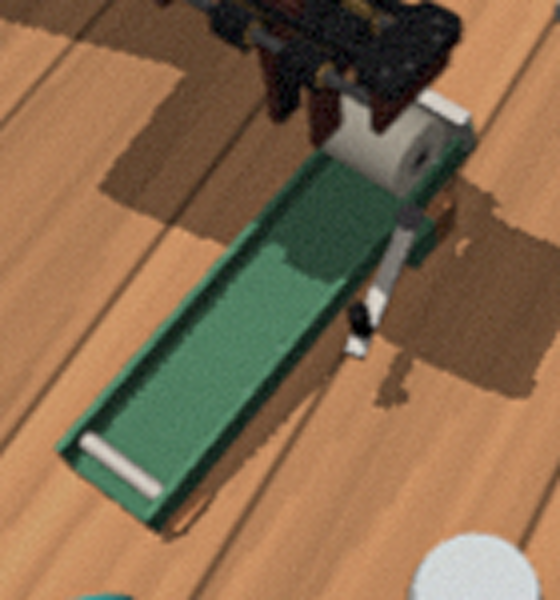

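Call:
arm_command(
  rows=[
    [[-1, 3, 0], 0],
    [[-1, 3, 0], 0],
    [[-1, 3, 0], 0],
    [[-0.9, 1.8, 0], 0],
    [[0, 0, 0], -0.17],
    [[0, 0, 0], -0.17],
    [[0, 0, 0], -0.17],
    [[0, 0, 0], -0.17],
    [[0, 0, 0], -0.17],
    [[0, 0, 0], -0.17],
    [[0, 0, 0], -0.17],
    [[0, 0, 0], -0.17],
    [[0, 0, 0], -0.17],
    [[0, 0, 0], -0.17],
    [[0, 0, 0], -0.13],
    [[0, 0, 0], 0],
    [[0, 0, 0], 0],
  ],
  jaw=0,
)

```text
time_s: 19.52
tcp_pos: [0.6373, -0.0353, 0.1616]
tool_rot: [-0.0, -0.05, 0.999, 0.0]
wrist_force: [0.2, 0.4, 0.2]
grip_width: 0.0005
```

```bash
python3 f.py; python3 wl.py 10; python3 - <<'E'
from h import *
s=manip.sense();c=get_calibration("wrist");z=np.load("w10.npz");M=rot(s["tool_rot"])
Q=(cloud(c,z["d"])-s["tcp_pos"])@M*1000
for u in(300,310,320,330,340):
    for v in range(210,250,6): print(u,v,Q[v,u].round(0),z["p"][v,u])
E
```

```text
t 19.52 tcp [ 0.6373 -0.0353  0.1616] gutter mm [   0.7 -106.5  161.6] tip over floor 106.5 xtool yaw rel gutter -4.455 ztool [-0.001  0.    -1.   ] F [0.2 0.4 0.2] w 0.0005 q [-0.07  0.5   1.63  0.    1.01 -1.74]
F gutter [ 0.4 -0.1  0.2] T gutter [-0.01 -0.05  0.04]
roller in tool [ 3.35550e+01  1.21737e+02 -2.00000e-02 -1.35000e-01] res 0.54 789 y [ 8.  60.6]
roller gutter mm [ -7.9 -74.   39.9]
300 210 [-31. -19. 163.] [240 185 124]
300 216 [-37. -19. 161.] [234 177 119]
300 222 [-44. -19. 162.] [147 106  71]
300 228 [-50. -19. 163.] [142 103  68]
300 234 [ 12.  -8. -21.] [65 40 30]
300 240 [ 12.  -8. -29.] [49 25 21]
300 246 [ 13.  -8. -36.] [49 26 21]
310 210 [-30.  -8. 162.] [155 112  75]
310 216 [-37.  -8. 161.] [151 111  74]
310 222 [-44.  -8. 162.] [148 106  71]
310 228 [ 12.  -4. -11.] [95 65 45]
310 234 [ 13.  -4. -21.] [47 23 20]
310 240 [ 13.  -3. -29.] [49 26 23]
310 246 [ 12.  -3. -36.] [47 25 21]
320 210 [-30.   2. 162.] [146 106  71]
320 216 [-37.   2. 161.] [151 110  73]
320 222 [-43.   2. 162.] [149 108  73]
320 228 [-50.   2. 162.] [144 104  70]
320 234 [ 11.   1. -18.] [30 21 20]
320 240 [ 11.   1. -25.] [24 19 17]
320 246 [ 11.   1. -33.] [23 19 16]
330 210 [-30.  13. 162.] [144 105  71]
330 216 [-37.  13. 162.] [150 109  73]
330 222 [-43.  13. 161.] [148 107  71]
330 228 [ 12.   6. -12.] [90 61 42]
330 234 [ 12.   6. -21.] [48 24 20]
330 240 [ 13.   6. -29.] [48 26 22]
330 246 [ 13.   5. -36.] [48 26 23]
340 210 [-30.  23. 161.] [146 106  71]
340 216 [-37.  23. 162.] [149 107  71]
340 222 [-44.  23. 163.] [150 110  73]
340 228 [-50.  23. 162.] [143 105  69]
340 234 [-57.  23. 161.] [147 106  71]
340 240 [-64.  24. 162.] [161 115  78]
340 246 [-71.  24. 162.] [153 111  74]
```

View pics/w10.png

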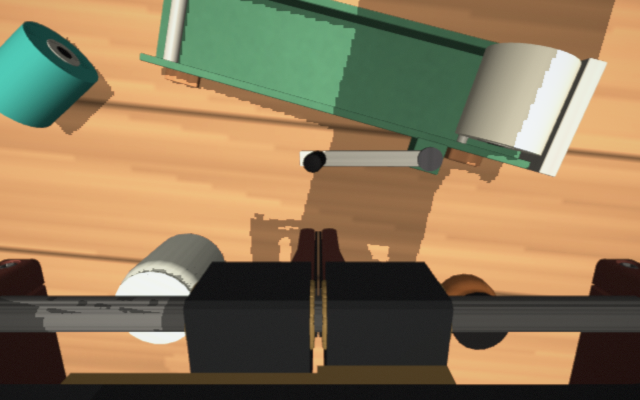

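Call:
arm_command(
  rows=[
    [[0, -0.1, 4], 0],
    [[0, 0, 3], 0],
    [[0, 0, 2.6], 0],
    [[0.3, 0, 0], 0],
    [[0, 0, 0], 0],
  ],
)

```text
time_s: 20.2
tcp_pos: [0.6349, -0.0368, 0.0669]
tool_rot: [0.0, -0.051, 0.999, -0.0]
wrist_force: [0.6, -0.6, 0.1]
grip_width: 0.0005
```

```bash
python3 f.py; python3 wl.py 11;python3 look.py 11
```

```text
t 20.2 tcp [ 0.6349 -0.0368  0.0669] gutter mm [  -1.1 -104.4   66.9] tip over floor 12.0 xtool yaw rel gutter -4.453 ztool [ 0.001 -0.    -1.   ] F [ 0.6 -0.6  0.1] w 0.0005 q [-0.08  0.62  1.68 -0.    0.84 -1.75]
F gutter [-0.5 -0.7  0.1] T gutter [ 0.01 -0.   -0.03]
roller in tool [ 3.0664e+01  2.7196e+01 -8.0000e-03 -1.3600e-01] res 0.52 1181 y [-11.9  39.8]
roller gutter mm [ -8.9 -74.8  39.6]
t 20.25 tcp [ 0.6354 -0.0368  0.0673] gutter mm [  -1.  -104.9   67.3] tip over floor 12.5 xtool yaw rel gutter -4.453 ztool [ 0.002 -0.    -1.   ] F [0.2 0.3 0. ] w 0.0003 q [-0.08  0.62  1.68  0.    0.84 -1.75]
top [(0.94, [295.2, 199.5, 320.3, 229.1]), (0.55, [444.8, 179.9, 460.1, 193.9])]
scene [(0.6, [228.9, 306.6, 258.1, 344.5]), (0.6, [166.4, 262.0, 202.8, 294.2]), (0.15, [236.0, 195.9, 308.2, 292.9])]
```

View pics/w11.png

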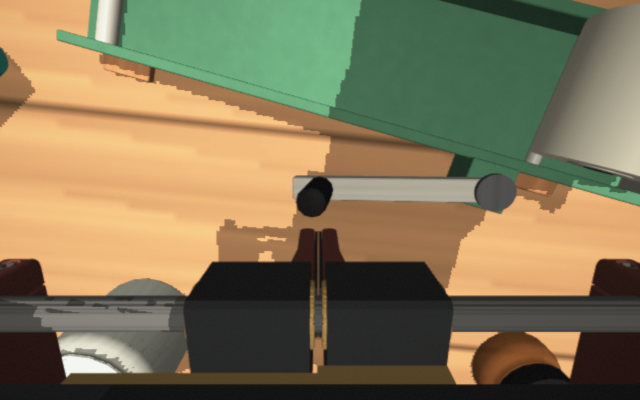

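View pics/s11.png

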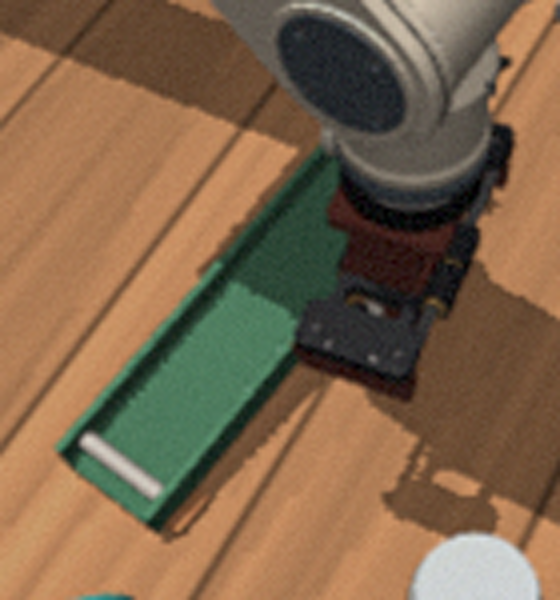

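Call:
arm_command(
  rows=[
    [[0.5, 0, 0], 0],
    [[0.5, 0, 0], 0],
    [[0.35, 0, 0], 0],
    [[0.51, -0.1, 0], 0.06],
    [[0.51, -0.1, 0], 0.06],
    [[0.51, -0.1, 0], 0.06],
    [[0.51, -0.1, 0], 0.06],
    [[0, 0, 0], 0],
  ],
)

```text
time_s: 21.45
tcp_pos: [0.6005, -0.0423, 0.0661]
tool_rot: [-0.0, 0.069, 0.998, 0.0]
wrist_force: [0.1, 0.4, 0.1]
grip_width: 0.0007
```

```bash
python3 f.py; python3 wl.py 12
```

```text
t 21.45 tcp [ 0.6005 -0.0423  0.0661] gutter mm [-12.  -71.3  66.1] tip over floor 12.8 xtool yaw rel gutter 1.591 ztool [-0.  0. -1.] F [0.1 0.4 0.1] w 0.0007 q [-0.09  0.58  1.76  0.    0.8  -1.52]
F gutter [ 0.4 -0.   0.1] T gutter [-0.05  0.02  0.  ]
roller in tool [ 1.9715e+01  2.6767e+01  2.0000e-03 -1.3500e-01] res 0.5 1206 y [-11.2  40.2]
roller gutter mm [-12.4 -51.5  39.3]
```

View pics/w12.png

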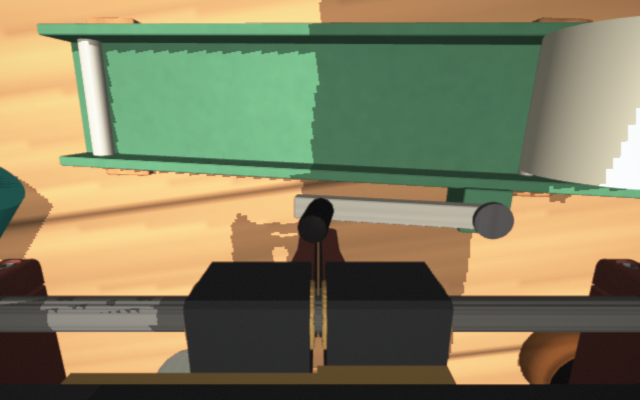

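Call:
arm_command(
  rows=[
    [[0.51, -0.1, 0], 0.06],
    [[0.51, -0.1, 0], 0.06],
    [[0.51, -0.1, 0], 0.06],
    [[0.51, -0.1, -0.03], 0.06],
    [[0.51, -0.1, -0.03], 0.06],
    [[0.51, -0.1, -0.03], 0.06],
    [[0.51, -0.1, -0.03], 0.06],
    [[0.51, -0.1, -0.03], 0.06],
    [[0.51, -0.1, -0.04], 0.06],
    [[0.51, -0.1, -0.04], 0.06],
    [[0, 0, 0], 0],
  ],
)

```text
time_s: 22.88
tcp_pos: [0.5509, -0.0313, 0.0684]
tool_rot: [0.0, 0.36, 0.933, -0.0]
wrist_force: [0.5, 0.5, -0.3]
grip_width: 0.0007
```

```bash
python3 f.py; python3 wl.py 13
```

```text
t 22.88 tcp [ 0.5509 -0.0313  0.0684] gutter mm [ -8.9 -20.6  68.4] tip over floor 14.7 xtool yaw rel gutter 0.993 ztool [ 0. -0. -1.] F [ 0.5  0.5 -0.3] w 0.0007 q [-0.08  0.52  1.88 -0.    0.74 -0.91]
F gutter [ 0.5 -0.4 -0.3] T gutter [ 0.02  0.13 -0.04]
roller in tool [25.26  26.898 -0.039 -0.113] res 0.48 1156 y [-12.2  40. ]
roller gutter mm [ 4.9  0.6 41.5]
```

View pics/w13.png

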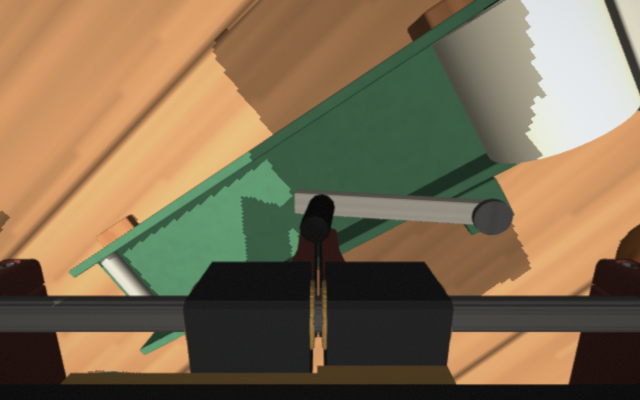

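Call:
arm_command(
  rows=[
    [[0.51, -0.1, -0.04], 0.06],
    [[0.51, -0.1, -0.05], 0.06],
    [[0.51, -0.1, -0.05], 0.06],
    [[0.51, -0.1, -0.05], 0.06],
    [[0.51, -0.1, -0.06], 0.06],
    [[0.51, -0.1, -0.06], 0.06],
    [[0.51, -0.1, -0.06], 0.06],
    [[0.51, -0.1, -0.06], 0.06],
    [[0.51, -0.1, -0.07], 0.06],
    [[0.51, -0.1, -0.07], 0.06],
    [[0, 0, 0], 0],
  ],
)

```text
time_s: 24.3
tcp_pos: [0.5159, 0.0059, 0.0741]
tool_rot: [0.0, 0.619, 0.785, 0.0]
wrist_force: [-0.2, 0.6, 0.7]
grip_width: 0.0006
```

```bash
python3 f.py; python3 wl.py 14
```

```text
t 24.3 tcp [0.5159 0.0059 0.0741] gutter mm [22.3 19.8 74.1] tip over floor 16.0 xtool yaw rel gutter 0.393 ztool [ 0. -0. -1.] F [-0.2  0.6  0.7] w 0.0006 q [-0.01  0.47  1.95 -0.    0.71 -0.25]
F gutter [0.6 0.3 0.7] T gutter [0.04 0.06 0.03]
roller in tool [ 44.227 -26.316  -0.109  -0.115] res 4.73 3934 y [-12.   39.5]
roller gutter mm [ 63.2  36.8 100.4]
```

View pics/w14.png

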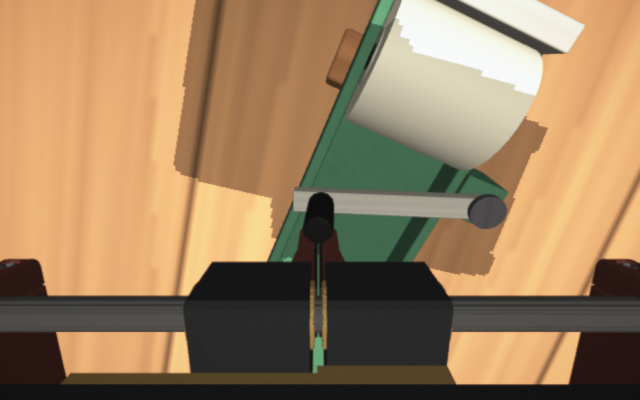

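Call:
arm_command(
  rows=[
    [[0.51, -0.1, -0.06], 0.06],
    [[0.51, -0.1, -0.06], 0.06],
    [[0.51, -0.1, -0.06], 0.06],
    [[0.51, -0.1, -0.06], 0.06],
    [[0.51, -0.1, -0.06], 0.06],
    [[0.34, -0.06, -0.04], 0.04],
    [[0, 0, 0], 0],
  ],
)

```text
time_s: 25.22
tcp_pos: [0.5079, 0.0339, 0.0775]
tool_rot: [0.0, 0.743, 0.669, 0.0]
wrist_force: [1.2, 0.2, -0.2]
grip_width: 0.0006
```

```bash
python3 f.py; python3 wl.py 15
```

```text
t 25.23 tcp [0.5079 0.0339 0.0775] gutter mm [48.7 32.2 77.5] tip over floor 15.7 xtool yaw rel gutter 0.053 ztool [ 0. -0. -1.] F [ 1.2  0.2 -0.2] w 0.0006 q [ 0.04  0.46  1.97 -0.    0.71  0.15]
F gutter [ 0.4 -1.2 -0.2] T gutter [-0.02  0.11 -0.05]
roller in tool [ 6.7743e+01 -4.9000e+00 -8.0000e-02  2.0000e-03] res 2.56 8530 y [-11.1  38. ]
roller gutter mm [116.3  35.8  82.4]
```

View pics/w15.png

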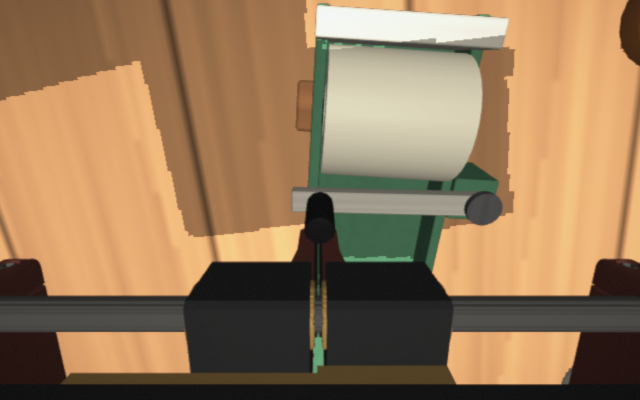

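Call:
arm_command(
  rows=[
    [[0.2, 0, -0.02], 0.02],
    [[0.2, 0, -0.02], 0.02],
    [[0.1, 0, 0], 0.01],
    [[0, 0, 0], 0],
  ],
)

```text
time_s: 25.78
tcp_pos: [0.5076, 0.038, 0.0777]
tool_rot: [0.0, 0.76, 0.65, -0.001]
wrist_force: [-1.7, -7.9, 2.2]
grip_width: 0.0002
```

```bash
python3 f.py
```

```text
t 25.77 tcp [0.5076 0.038  0.0777] gutter mm [52.7 33.1 77.7] tip over floor 15.3 xtool yaw rel gutter 0.001 ztool [-0.001 -0.001 -1.   ] F [-1.7 -7.9  2.2] w 0.0002 q [ 0.05  0.46  1.97 -0.    0.72  0.21]
F gutter [-8.1  0.4  2.2] T gutter [0.11 1.28 0.02]
```

At the hard limit, with 8 N along the gutter. I'll back off and lift clear.

Call:
arm_command(
  rows=[
    [[-0.5, 0, 0], 0],
    [[-1, 0, 0], 0],
    [[-1.5, 0, 0], 0],
    [[0, 0, -3], 0],
    [[0, 0, -4], 0],
    [[0, 0, -4], 0],
    [[0, 0, 0], 0],
    [[0, 0, 0], 0],
  ],
)

```text
time_s: 26.78
tcp_pos: [0.5028, 0.0088, 0.1873]
tool_rot: [-0.0, 0.761, 0.649, -0.0]
wrist_force: [-0.7, 0.6, -0.0]
grip_width: 0.0006
```

```bash
python3 f.py; python3 wl.py 16; python3 look.py 16; python3 - <<'E'
from h import *
from scipy.optimize import least_squares
z=np.load("w16.npz");s=manip.sense();c=get_calibration("wrist");g=np.load("g.npy")
P=cloud(c,z["d"]);X=np.stack([inv(g,q) for q in P.reshape(-1,3)])*1000
p=z["p"].reshape(-1,3).astype(int)
m=(p.max(-1)-p.min(-1)<50)&(p.min(-1)>80)&(abs(X[:,1])<29)&(X[:,0]>84)&(X[:,0]<135)&(X[:,2]>80)
Y=X[m];f=lambda t:np.hypot(Y[:,0]-t[0]-t[2]*Y[:,1],Y[:,2]-t[1])-30
r=least_squares(f,[119,83,0],loss="soft_l1");print("roller x,z,yaw",r.x,np.abs(f(r.x)).mean(),m.sum())
E
```

```text
t 26.77 tcp [0.5028 0.0088 0.1873] gutter mm [ 23.1  33.2 187.3] tip over floor 129.0 xtool yaw rel gutter 0.0 ztool [-0.001  0.    -1.   ] F [-0.7  0.6 -0. ] w 0.0006 q [-0.01  0.28  1.91  0.    0.95  0.15]
F gutter [ 0.5  0.8 -0. ] T gutter [ 0.05  0.1  -0.01]
roller in tool [ 9.36190e+01  1.04989e+02 -1.39000e-01  2.90000e-02] res 2.71 4575 y [-10.2  60.6]
roller gutter mm [116.7  33.3  82.3]
t 26.82 tcp [0.5025 0.0089 0.1868] gutter mm [ 23.2  33.6 186.8] tip over floor 128.5 xtool yaw rel gutter 0.001 ztool [-0.002  0.    -1.   ] F [-1.1 -0.2  0.1] w 0.0004 q [-0.01  0.28  1.92  0.    0.95  0.15]
top [(0.71, [295.6, 198.9, 317.1, 226.5]), (0.65, [430.3, 181.2, 459.3, 209.7]), (0.6, [433.3, 257.7, 459.0, 281.4])]
scene [(0.93, [299.4, 182.2, 329.5, 210.8]), (0.9, [164.8, 263.3, 203.5, 293.0]), (0.85, [229.0, 309.3, 257.3, 345.9])]
roller x,z,yaw [1.17324662e+02 8.18496730e+01 8.99620300e-03] 0.4798461279509719 5473
```

View pics/w16.png

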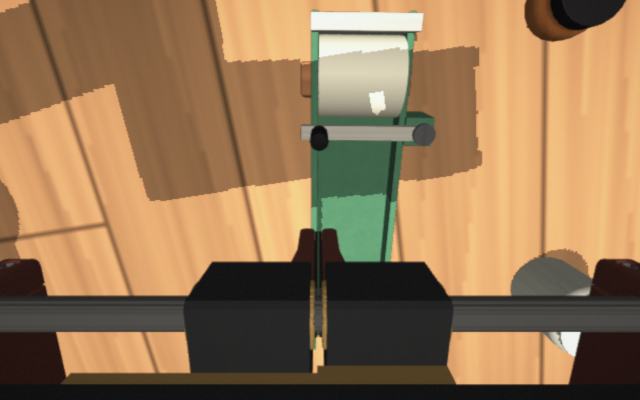

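View pics/t16.png

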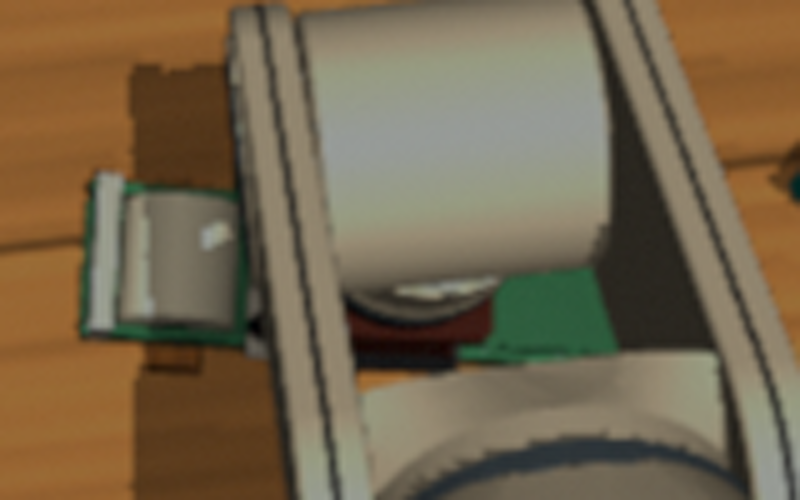

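```bash
python3 -c "
from workcell import manip
print(manip.job_done())"
```

```text
the job is handed in; nothing more can be done
None
```

I pushed the white roller up the gutter and over the ridge, and it rests against the end stop. I then pushed the keeper by its pin from about 1.83 rad round to its hard limit, so it lies straight across behind the roller. I lifted the arm clear and handed the job in at about 27 s; no verdict is reported.

**Last checks**
- **Roller:** the wrist camera put its centre at gutter x ≈ 117 mm and z ≈ 82 mm, with its axis within 0.01 rad of square. That is about 1 mm short of the stated 118–120 mm and inside the judged range. I took the difference as calibration error, since a roller short of the ridge would have rolled back.
- **Keeper:** it stopped with about 8 N along the gutter, the tool face was square to the gutter (0.001 rad), and in the picture the bar is parallel to the end stop.
- **Robot:** nothing was touching at the end, with the wrist force under about 1 N.
- **Bystanders:** the arm never went near the tin, jar or hammer. I did not re-measure where they are.

**What disagreed:** the fingertips really end about 14 mm behind the reported TCP, not 19 mm ahead of it. Because of that, my first push came down on top of the roller, with about 28 N up on the wrist. I backed off, measured the tips in the wrist depth image, corrected the height and started again. The roller had moved only a few millimetres and rolled back to its start.

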